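Fill the jar labeller's gravity magazine

TASK

Load the labeller's sloping tube magazine with the three slim capped sample jars, one behind the other, base first and caps uppermost, pressing each one down past the two spring catches at the mouth so that the whole column slides down and rests on the gate with the last cap held below the catches. Press gently rather than ramming the column onto the gate, and leave the wide jars and everything else on the bench where they are.

Things in the scene. Friction and masses are not known exactly. Their poses are not given: they have to be found in the camera images.
- labeller: the bench-top jar labeller, fixed: grey base plate 360 x 240 x 16 mm, pale housing 150 x 220 mm and 150 mm high behind the tube foot, with a paper label roll reaching 265 mm high. Origin on the bench straight under the tube's gate; its -x side (the side of the tube's mouth) is turned roughly to the robot, its housing stands 55 to 205 mm to +x; z is up
- tube: the labeller's fixed clear plastic tube magazine: bore 55 mm, outside 62 mm, axis 35 degrees from vertical, rising towards the labeller's -x side. Origin on the bore's axis at the gate's upper face (50 mm above the bench); z points up the bore, out of the mouth, y is level, across it. Jars past the catches slide freely to the gate; three make a column 240 mm long, its top 19 mm below the rim
- mouth (a point): centre of the rim, on the bore's axis, 259 mm from the gate. There the aluminium mouth ring is 69 mm wide inside and 76 mm outside; it narrows to a 53 mm throat at 250 mm. A jar let go in the mouth slides down until its cap sits on the two catches, the cap's top then about 10 mm outside the rim and its underside 189 mm from the gate
- catch_left (a point): one of two sprung steel balls of 16 mm, here at the tube's +y side, 247.5 mm from the gate, that stand 4.5 mm into the bore (45 mm apart) when at rest; point on the bore's wall. A jar's body passes between them; its cap only when pushed with about 5 to 15 N: the balls give way outward and spring back behind it
- catch_right (a point): the other catch, alike, at the -y side; point on the wall. A cap pushed only part way stays pinched between the balls; it is through, and the jar drops, once its top is below them, about 12 mm inside the rim: the next jar or closed fingertips can push it there. The column is stiff once it stands on the gate
- gate: the fixed steel gate blade that closes the foot of the tube, 6 mm thick; origin on the bore's axis at its upper face
- jar_a: a capped sample jar standing on the bench: frosted plastic body 44 mm across and 64 mm tall under a ribbed white screw cap 50 mm across and 16 mm tall, 80 mm tall in all, about 45 g. Origin at the centre of its underside, z up through the cap
- jar_b: a capped sample jar standing on the bench: frosted plastic body 44 mm across and 64 mm tall under a ribbed white screw cap 50 mm across and 16 mm tall, 80 mm tall in all, about 45 g. Origin at the centre of its underside, z up through the cap
- jar_c: a capped sample jar standing on the bench: frosted plastic body 44 mm across and 64 mm tall under a ribbed white screw cap 50 mm across and 16 mm tall, 80 mm tall in all, about 45 g. Origin at the centre of its underside, z up through the cap
- wide_a: a squat wide-mouth jar of the same plastics, cap 68 mm across, 56 mm tall: too wide for the magazine, stays where it is. Origin at the centre of its underside
- wide_b: a squat wide-mouth jar of the same plastics, cap 68 mm across, 56 mm tall: too wide for the magazine, stays where it is. Origin at the centre of its underside
- wash_bottle: white wash bottle, 60 mm across, 165 mm tall with its bent spout; bystander, origin under its centre
- tube_rack: white rack with capped tubes, 75 x 190 mm, 109 mm tall; bystander, origin under its centre
- pipette: grey hand pipette lying on the bench, 215 mm long along its x, about 35 mm high; bystander, origin under its middle
- marker: marker pen lying on the bench, 130 mm long along its x, 16 mm thick; bystander, origin under its middle
- plates: stack of three microplates, 128 x 86 mm, 43 mm high; bystander, origin under its centre
Not all that is in view belongs to the job. Leave any orange look-alike of the jar_a alone.

How it is judged:
On the way, in this order (a step that is already met when the one before it is completed fails the run):
1. a first jar is in the tube, past the catches (((z of jar_a in the frame of tube between -0.006 and 0.168 m and x of jar_a in the frame of tube between -0.009 and 0.009 m and y of jar_a in the frame of tube between -0.009 and 0.009 m and angle between jar_a's own z axis and vertical below 0.78 rad) or (z of jar_b in the frame of tube between -0.006 and 0.168 m and x of jar_b in the frame of tube between -0.009 and 0.009 m and y of jar_b in the frame of tube between -0.009 and 0.009 m and angle between jar_b's own z axis and vertical below 0.78 rad) or (z of jar_c in the frame of tube between -0.006 and 0.168 m and x of jar_c in the frame of tube between -0.009 and 0.009 m and y of jar_c in the frame of tube between -0.009 and 0.009 m and angle between jar_c's own z axis and vertical below 0.78 rad))), for 0.1 s.
2. a second jar is in the tube behind it, past the catches ((((z of jar_a in the frame of tube between -0.006 and 0.168 m and x of jar_a in the frame of tube between -0.009 and 0.009 m and y of jar_a in the frame of tube between -0.009 and 0.009 m and angle between jar_a's own z axis and vertical below 0.78 rad) and (z of jar_b in the frame of tube between -0.006 and 0.168 m and x of jar_b in the frame of tube between -0.009 and 0.009 m and y of jar_b in the frame of tube between -0.009 and 0.009 m and angle between jar_b's own z axis and vertical below 0.78 rad)) or ((z of jar_b in the frame of tube between -0.006 and 0.168 m and x of jar_b in the frame of tube between -0.009 and 0.009 m and y of jar_b in the frame of tube between -0.009 and 0.009 m and angle between jar_b's own z axis and vertical below 0.78 rad) and (z of jar_c in the frame of tube between -0.006 and 0.168 m and x of jar_c in the frame of tube between -0.009 and 0.009 m and y of jar_c in the frame of tube between -0.009 and 0.009 m and angle between jar_c's own z axis and vertical below 0.78 rad)) or ((z of jar_a in the frame of tube between -0.006 and 0.168 m and x of jar_a in the frame of tube between -0.009 and 0.009 m and y of jar_a in the frame of tube between -0.009 and 0.009 m and angle between jar_a's own z axis and vertical below 0.78 rad) and (z of jar_c in the frame of tube between -0.006 and 0.168 m and x of jar_c in the frame of tube between -0.009 and 0.009 m and y of jar_c in the frame of tube between -0.009 and 0.009 m and angle between jar_c's own z axis and vertical below 0.78 rad)))), for 0.1 s.
At the end, for the whole second after the job is handed in: all three slim jars lie in the tube's bore (their origins within 9 mm of its axis) cap end up, at rest, as one column on the gate below the catches: the topmost jar's underside at most 168 mm from the gate (160 mm when end to end; 189 mm if still hanging on the catches) (z of jar_a in the frame of tube between -0.006 and 0.168 m and x of jar_a in the frame of tube between -0.009 and 0.009 m and y of jar_a in the frame of tube between -0.009 and 0.009 m and angle between each of jar_a, jar_b, jar_c's own z axis and vertical below 0.78 rad and linear speed of each of jar_a, jar_b, jar_c below 0.02 m/s and z of jar_b in the frame of tube between -0.006 and 0.168 m and x of jar_b in the frame of tube between -0.009 and 0.009 m and y of jar_b in the frame of tube between -0.009 and 0.009 m and z of jar_c in the frame of tube between -0.006 and 0.168 m and x of jar_c in the frame of tube between -0.009 and 0.009 m and y of jar_c in the frame of tube between -0.009 and 0.009 m); the robot touches nothing.
It fails at once if the column is rammed onto the gate with more than 60 N (contact force between gate and anything else above 60 N).
It fails at once if a wide jar is moved more than 20 mm or tipped over (distance of any of wide_a, wide_b from where it was at the start of the episode above 0.02 m or angle between any of wide_a, wide_b's own z axis and vertical above 0.5 rad).
It fails at once if another thing on the bench is moved more than 20 mm or tipped over (distance of any of wash_bottle, tube_rack, pipette, marker, plates from where it was at the start of the episode above 0.02 m or angle between any of wash_bottle, tube_rack, pipette, marker, plates's own z axis and vertical above 0.5 rad).
It also fails if it takes over 72 s, if anything falls off the work surface, if the arm or the gripper's body presses on something with over 40 N, if the wrist force passes 120 N, or if a joint passes its speed limit or range.

ROBOT

A 6-joint arm with a two-finger parallel gripper is mounted at the origin on the work surface. World frame = base frame: x ahead of the robot, y to its left, z up, the work surface at z = 0. Lengths are in m, angles in rad, forces in N, time in s.
With the tool pointing down it reaches from about 0.3 to 0.85 m from the base axis. Payload 4.2 kg.
Tool frame: the origin (TCP) lies between the finger pads; the fingertips stand 14 mm ahead of it and the grasp point (between the pads) lies 5 mm behind it (r.nose_length is the distance from the TCP to the fingertips, in m); z points along the fingers, x is the direction in which the jaws open and shut, and the axes are right-handed (so a half turn about z gives the same grasp; the last joint's range is limited). The gripper opens to 91 mm and grips with 3 to 60 N. Pads are 32 mm wide; open, the fingers measure 118 mm over their backs; the gripper's body (76 mm by 178 mm) begins 60 mm behind the grasp point.
Start: joints at [1.294, 0.32, 1.565, -0, 1.257, -0.02], TCP at [0.146, 0.556, 0.228] pointing down, gripper open.
Joint ranges: [-3.11, 3.11], [-0.84, 2.01], [0.21, 2.61], [-1.34, 4.49], [0.05, 2.63], [-2.56, 2.56]. Speed limits (rad/s): [2.57, 2.57, 3.14, 3.14, 3.14, 3.14].

INTERFACE

Orientations are given as a rotation vector (axis times angle).
In Python, from rig import r, eyes, close_job, look_for, masks_of, place_of gives the robot as it stands.
- The arm moves only by the tool apply_moves, never from a script. Its argument "series" is text: rows parted by semicolons, each of 7 numbers parted by spaces: the turn, a rotation vector about the tool's x, y, z in degrees, then the shift along the tool's x, y, z in mm, then the opening, from -1 (shut) to 1 (fully open), so that 0 is half open. A call has exactly 8 rows; each row is the pose to reach, as a shift and turn from the pose measured when the call began, along the tool's axes at that moment; what a row does not reach only later rows make up. A row lasts 1/8 s, in which the tool goes at most 62.5 mm and 10.7 degrees, less where a joint would pass 70% of its speed; a pose out of reach is approached as far as the arm can. A call with a gripper value outside its range is refused whole. The fingers move at their own pace and stop on an object; "newtons" is the grip in N (left out, the last holds). Time passes only in rows, so rows that repeat a pose let the fingers close, or fill a call up. It gives the time, the measured TCP pose, the force and the opening at its end, in the units of the state.
- r.read_state(): the state, without advancing time (a new reading comes with each control period).
- eyes.read_camera(name): name is "scene" or "top" or "wrist"; returns the picture (384x512x3 uint8, red, green, blue); there is no depth.
- eyes.camera_params(name): a dict with "camera_matrix" (3x3 intrinsics, pixels), "position" and "orientation" of the camera in the world; the wrist camera has in their place "tool_from_camera" (4x4, takes a point from camera to tool coordinates, whose origin is the TCP and whose axes are the tool frame's). Camera axes: x right, y up, looking along -z (the intrinsics and any distortion apply to the point x, -y, -z); pixel columns grow to the right and rows downward; lengths in m; the calibration is good to about 2 mm. A picture is of the moment at which its call begins: read the wrist's pose just before it. camera_params takes no time and is no camera call.
- close_job(): hands the job in, once; it reports no verdict.
Trained networks look in the newest picture that a camera, given by its name, has taken for a name from the list of things; names that differ only in an ending like _2 or _b are one class to them, and where a whole thing is asked for, a point or a joint stands for the part that bears it (a point fixed in the world has none). Each returns a list of dicts, best first, with "conf" (0 to 1); they miss things now and then, are a little off and sometimes report something else, mostly with a low value. They report only what shows in the picture. A call takes as long as a camera call. They do not tell look-alikes from the thing itself.
- look_for(camera, query): "box" ([left, top, right, bottom] in pixels, round what is visible of it).
- masks_of(camera, query): "mask" (384x512 bool, what is visible of it) and "box" ([left, top, right, bottom] in pixels, round what is visible of it).
- place_of(camera, query): "position" ([column, row] in pixels: a listed point, or the origin of a listed thing).
The state is a dict: "time_s": time; "joints": joint angles; "joint_vel": joint speeds; "joint_efforts": joint torques, N m; "tool_pos": TCP position; "eef_rot": TCP orientation; "wrist_force": force on the tool from outside, world axes, zero at the start; "wrist_torque": the same for the moment, N m; "finger_gap": finger opening in m.
Only numpy, scipy, OpenCV 4.12 (cv2) and the standard library are available. Lean on these libraries where they do the work, as an engineer would, in place of code of your own. Each camera call takes 0.05 s, during which the arm holds its last target. There are 200 camera calls.

## Working session

There is one attempt and no reset: what is moved stays moved. The work goes in short steps, Python scripts to look and compute and a tool call to move; the robot and the scene stay as the last step left them, time stands still between calls to the robot, and variables do not carry over. Pictures are saved under pics/ and viewed, about 8 in all and at most 12, crops included, and the job is handed in when it is done.

Besides the shell and the picture viewer there is one more tool, called in YAML: its name, and indented under it one key for each argument. apply_moves: Moves the arm, as the interface text tells. Its arguments: {"type":"object","properties":{"series":{"type":"string"},"newtons":{"type":"number"}},"required":["series"]}

```bash
ls; mkdir -p pics; python3 - <<'E'
from rig import r, eyes, look_for, masks_of, place_of
import cv2,numpy as np
s=r.read_state(); print({k:np.round(v,3) for k,v in s.items()})
for c in ["scene","top"]:
    im=eyes.read_camera(c); cv2.imwrite(f"pics/{c}0.png",im[...,::-1])
    p=eyes.camera_params(c); print(c,{k:np.round(v,3).tolist() if not isinstance(v,str) else v for k,v in p.items()})
    for q in ["jar_a","wide_a","mouth","catch_left","catch_right","tube","gate","labeller","wash_bottle","tube_rack","pipette","marker","plates"]:
        print(q,[(round(float(d["conf"]),2),np.round(d["position"],1).tolist()) for d in place_of(c,q)])
p=eyes.camera_params("wrist"); print({k:np.round(v,4).tolist() for k,v in p.items()})
print(r.read_state()["time_s"])
a=cv2.imread("pics/scene0.png");
E
```

```text
pics
{'time_s': np.float64(0.0), 'joints': array([ 1.294,  0.32 ,  1.566,  0.   ,  1.257, -0.02 ]), 'joint_vel': array([-0.002, -0.   , -0.002,  0.001, -0.   ,  0.   ]), 'joint_efforts': array([-2.0000e-03, -4.1247e+01, -2.3197e+01,  7.3000e-02,  4.6000e-02,
       -0.0000e+00]), 'tool_pos': array([0.146, 0.556, 0.227]), 'eef_rot': array([ 2.487e+00,  1.918e+00, -2.000e-03]), 'wrist_force': array([-0.075,  1.285,  0.368]), 'wrist_torque': array([ 0.069,  0.024, -0.007]), 'finger_gap': np.float64(0.091)}
scene {'camera_matrix': [[408.919, 0.0, 256.42], [0.0, 408.919, 193.374], [0.0, 0.0, 1.0]], 'position': [1.206, -0.441, 0.966], 'orientation': [0.736, 0.364, 0.886]}
jar_a [(0.97, [322.9, 255.6]), (0.89, [317.1, 225.7]), (0.71, [280.4, 205.7])]
wide_a [(0.84, [294.8, 179.3]), (0.75, [260.0, 192.2])]
mouth [(0.83, [210.0, 180.3])]
catch_left [(0.95, [221.6, 182.2])]
catch_right [(0.67, [203.6, 190.8])]
tube [(0.62, [231.5, 278.5])]
gate []
labeller [(0.89, [229.9, 286.5])]
wash_bottle [(0.56, [361.0, 216.1]), (0.45, [222.4, 183.3])]
tube_rack [(0.93, [110.1, 287.0])]
pipette [(0.75, [1
[... 388 characters left out ...]
74.2, 225.2]), (0.58, [211.9, 231.6])]
mouth []
catch_left [(0.63, [268.7, 186.0])]
catch_right [(0.93, [289.6, 195.7]), (0.43, [213.0, 232.4])]
tube []
gate [(0.49, [290.7, 166.2])]
labeller [(0.95, [286.5, 169.3]), (0.56, [201.4, 168.7])]
wash_bottle [(0.81, [163.1, 156.9])]
tube_rack [(0.91, [358.3, 220.4])]
pipette [(0.66, [269.0, 248.3]), (0.54, [269.3, 189.8])]
marker [(0.48, [237.3, 202.6])]
plates [(0.81, [134.9, 186.3]), (0.17, [357.3, 218.3])]
{'camera_matrix': [[344.579, 0.0, 257.0601], [0.0, 344.579, 187.5504], [0.0, 0.0, 1.0]], 'tool_from_camera': [[1.0, 0.0002, -0.0005, 0.0004], [0.0001, -0.9727, -0.2319, -0.0659], [-0.0005, 0.2319, -0.9727, -0.1575], [0.0, 0.0, 0.0, 1.0]]}
1.4
```

View pics/scene0.png

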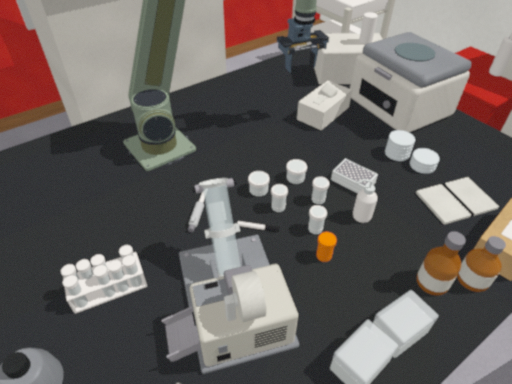

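View pics/top0.png

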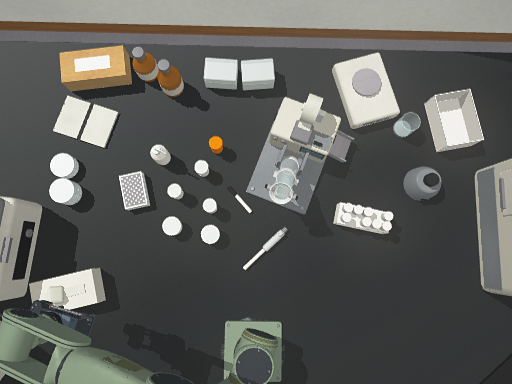

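The scene view shows slim jars at about (279,198), (320,190) and (317,220). The orange look-alike is at (326,247), the wide jars at (259,183) and (296,171), and the tube mouth at (213,185). In the top view the slim jars are at (202,169), (176,191) and (210,206), with the mouth ring at (283,193). The next step is to triangulate these and fit the labeller pose.

```bash
cat > h.py <<'E'
import numpy as np, cv2
from scipy.spatial.transform import Rotation as R
from scipy.optimize import least_squares
from rig import r, eyes, look_for, masks_of, place_of
def cam(name, st=None):
    p=eyes.camera_params(name); K=np.array(p["camera_matrix"])
    if name=="wrist":
        T=np.eye(4); T[:3,:3]=R.from_rotvec(st["eef_rot"]).as_matrix(); T[:3,3]=st["tool_pos"]
        T=T@np.array(p["tool_from_camera"])
    else:
        T=np.eye(4); T[:3,:3]=R.from_rotvec(p["orientation"]).as_matrix(); T[:3,3]=p["position"]
    return K,T
def proj(c,P):
    K,T=c; q=(np.atleast_2d(P)-T[:3,3])@T[:3,:3]
    q=q*[1,-1,-1]; u=q@K.T; return u[:,:2]/u[:,2:]
def onplane(c,px,z):
    K,T=c; d=np.linalg.solve(K,[px[0],px[1],1.])*[1,-1,-1]; d=T[:3,:3]@d
    return T[:3,3]+d*(z-T[2,3])/d[2]
A=np.radians(35)
def lab(v,P):  # labeller frame -> world ; v=(x,y,yaw)
    return np.atleast_2d(P)@R.from_euler('z',v[2]).as_matrix().T+[v[0],v[1],0]
def tubept(y,z,x=0): # tube frame -> labeller frame
    return np.array([x*np.cos(A)-z*np.sin(A), y, .05+z*np.cos(A)+x*np.sin(A)])
def goto(st,pos,Rt):
    """turn (deg) and shift (mm) in tool axes from state to the target pose"""
    R0=R.from_rotvec(st["eef_rot"]); return np.degrees((R0.inv()*Rt).as_rotvec()).round(1), (1000*R0.inv().apply(np.array(pos)-st["tool_pos"])).round(1)
E
python3 - <<'E'
from h import *
S,T=cam("scene"),cam("top")
for n,s in dict(jA=(322.9,255.6),j1=(317.1,225.7),j2=(280.4,205.7),w1=(294.8,179.3),w2=(260,192.2),wash=(361,216.1),pip=(198.4,212),marker=(258.3,228.7),rack=(110.1,287),plates=(352.9,182.6)).items(): print(n,onplane(S,s,0)[:2].round(3))
for n,s in dict(j1=(202.7,171.2),j2=(210.4,207.5),j3=(180,190.9),w1=(174.2,225.2),w2=(211.9,231.6),wash=(163.1,156.9),pip=(269,248),marker=(243,203)).items(): print('T',n,onplane(T,s,0)[:2].round(3))
eyes.read_camera("scene"); eyes.read_camera("top")
for c,C in (("scene",S),("top",T)):
    for q in ("jar_a","wide_a"):
        for d in masks_of(c,q):
            b=d["box"]; print(c,q,round(float(d["conf"]),2),np.round(b,1).tolist())
obs=[(S,tubept(0,.259),(210,180.3)),(S,tubept(.0275,.2475),(221.6,182.2)),(S,tubept(-.0275,.2475),(203.6,190.8)),(S,tubept(0,0),(231.5,278.5)),(S,[0,0,0],(229.9,286.5)),
(T,tubept(.0275,.2475),(268.7,186)),(T,tubept(-.0275,.2475),(289.6,195.7)),(T,[0,0,0],(286.5,169.3)),(T,tubept(0,0),(290.7,166.2))]
f=lambda v:np.concatenate([proj(c,lab(v,p))[0]-u for c,p,u in obs])
s=least_squares(f,[.45,-.1,0.],loss="soft_l1"); print(s.x.round(4),f(s.x).reshape(-1,2).round(1).tolist())
print("mouth",lab(s.x,tubept(0,.259)).round(4), r.read_state()["time_s"])
E
```

```text
jA [0.744 0.15 ]
j1 [0.648 0.215]
j2 [0.514 0.176]
w1 [0.444 0.297]
w2 [0.424 0.16 ]
wash [0.701 0.355]
pip [ 0.38  -0.054]
marker [0.55  0.059]
rack [ 0.479 -0.391]
plates [0.576 0.449]
T j1 [0.654 0.203]
T j2 [0.515 0.169]
T j3 [0.576 0.287]
T w1 [0.445 0.303]
T w2 [0.424 0.161]
T wash [0.707 0.357]
T pip [ 0.367 -0.054]
T marker [0.534 0.046]
scene jar_a 0.8 [307.4, 204.8, 328.2, 232.9]
scene jar_a 0.79 [314.9, 234.3, 334.6, 258.1]
scene jar_a 0.77 [269.4, 184.6, 288.2, 210.4]
scene jar_a 0.66 [192.8, 175.5, 239.2, 277.6]
scene jar_a 0.61 [312.3, 175.6, 330.4, 202.6]
scene jar_a 0.26 [61.7, 243.9, 146.4, 314.3]
scene wide_a 0.76 [286.7, 159.9, 310.4, 186.3]
scene wide_a 0.57 [250.0, 175.8, 270.9, 197.0]
top jar_a 0.73 [211.0, 134.5, 224.6, 153.0]
top jar_a 0.64 [266.9, 155.9, 303.8, 204.2]
top jar_a 0.57 [195.2, 160.2, 212.7, 176.7]
top jar_a 0.55 [205.5, 198.5, 216.5, 212.0]
top jar_a 0.44 [169.6, 178.9, 180.0, 199.4]
top wide_a 0.77 [165.0, 215.9, 186.4, 235.1]
top wide_a 0.52 [201.5, 223.1, 218.7, 244.7]
[ 0.672  -0.1251 -0.3363] [[2.0, 0.5], [1.8, 0.9], [-1.4, -3.4], [-1.4, -2.3], [0.9, 0.2], [4.7, 4.0], [0.1, 0.2], [1.9, -1.2], [-1.0, -0.8]]
mouth [[ 0.5318 -0.0761  0.2622]] 1.7
```

apply_moves:
  series: "0 0 1 -30 55 -10 1; 0 0 2 -60 110 -20 1; 0 0 3 -90 165 -30 1; 0 0 4 -120 220 -40 1; 0 0 4.5 -150 273 -50 1; 0 0 4.5 -180 328 -60 1; 0 0 4.5 -210 382 -70 1; 0 0 4.5 -235 428 -73 1"
  newtons: 20

```text
time_s: 2.7
tool_pos: [0.5019, 0.2185, 0.3019]
eef_rot: [2.561, 1.819, 0.003]
wrist_force: [-0.5, 0.2, -0.3]
finger_gap: 0.0916
```

```bash
python3 - <<'E'
from h import *
s=r.read_state(); im=eyes.read_camera("wrist"); cv2.imwrite("pics/w1.png",im[...,::-1]); W=cam("wrist",s)
print(s["tool_pos"].round(4),R.from_rotvec(s["eef_rot"]).as_matrix().round(3).tolist(),s["joint_vel"].round(3),s["joints"].round(2))
print("base",[(round(float(d["conf"]),2),np.round(d["position"]).tolist(),onplane(W,d["position"],0)[:2].round(3).tolist()) for d in place_of("wrist","jar_a")])
for q in ("jar_a","wide_a"):
  for d in masks_of("wrist",q):
    b=d["box"]; print(q,round(float(d["conf"]),2),np.round(b).tolist())
for q in ("mouth","catch_left","catch_right"):
    print(q,[(round(float(d["conf"]),2),np.round(d["position"]).tolist()) for d in place_of("wrist",q)])
E
```

```text
[0.5019 0.2185 0.3019] [[0.33, 0.944, 0.002], [0.944, -0.33, 0.001], [0.001, 0.001, -1.0]] [-0.772  0.256 -0.391  0.007  0.143 -0.771] [ 0.39  0.24  1.5   0.    1.41 -0.85]
base [(0.85, [225.0, 177.0], [0.516, 0.168]), (0.7, [441.0, 147.0], [0.572, 0.455]), (0.67, [323.0, 181.0], [0.564, 0.294]), (0.55, [278.0, 259.0], [0.654, 0.199]), (0.35, [194.0, 104.0], [0.412, 0.164])]
jar_a 0.57 [197.0, 162.0, 239.0, 213.0]
jar_a 0.56 [264.0, 274.0, 304.0, 301.0]
jar_a 0.55 [308.0, 166.0, 358.0, 213.0]
wide_a 0.98 [156.0, 76.0, 219.0, 132.0]
wide_a 0.6 [281.0, 53.0, 342.0, 114.0]
wide_a 0.21 [262.0, 274.0, 304.0, 302.0]
mouth []
catch_left []
catch_right []
```

View pics/w1.png

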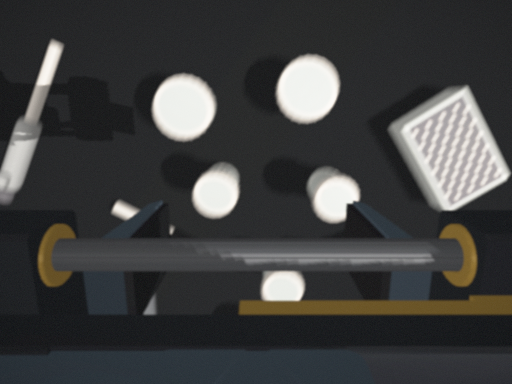

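The wrist view (robot side at the top of the picture) shows slim-jar caps at about (215,193), (334,198) and (283,290). The wide jars are at (184,106) and (308,88), and the pipette is at the left. I'll refine the jar positions by fitting silhouettes.

```bash
cat >> h.py <<'E'
def hull(C,x,y,shp=(384,512)):
    t=np.linspace(0,2*np.pi,40); P=[np.c_[x+q*np.cos(t),y+q*np.sin(t),0*t+z] for q,z in((.022,0),(.022,.064),(.025,.064),(.025,.08))]
    m=np.zeros(shp,np.uint8); u=proj(C,np.vstack(P)); cv2.fillConvexPoly(m,cv2.convexHull((u*16).astype(np.int32)),1,shift=4); return m>0
def fitjar(C,im,x,y):
    g=im.max(2).astype(float); g=np.clip((g-45)/60,0,1)*2-1
    best=max(((g[hull(C,x+a,y+b)].sum(),x+a,y+b) for a in np.arange(-.015,.0151,.0015) for b in np.arange(-.015,.0151,.0015)))
    return np.round(best,4).tolist()
E
python3 - <<'E'
from h import *
s=r.read_state(); im=eyes.read_camera("wrist"); W=cam("wrist",s)
print(s["tool_pos"].round(4),s["joint_vel"].round(3).max())
for n,p in dict(j2=(.516,.170),j3=(.57,.29),j1=(.652,.204)).items():
    print(n,fitjar(W,im,*p), [fitjar(cam(c),eyes.read_camera(c),*p) for c in ("scene","top")])
E
```

```text
[0.4994 0.221  0.3009] 0.012
j2 [1847.6667, 0.5145, 0.1655] [[419.3, 0.5115, 0.1685], [47.2667, 0.516, 0.1685]]
j3 [1751.2333, 0.5655, 0.2945] [[411.8, 0.564, 0.296], [226.7667, 0.5805, 0.305]]
j1 [1727.5667, 0.6595, 0.1995] [[462.0, 0.652, 0.2025], [202.9, 0.658, 0.2025]]
```

apply_moves:
  series: "0 0 0 -24 16 30 0.7; 0 0 0 -46 31 80 0.7; 0 0 0 -46 31 130 0.7; 0 0 0 -46 31 180 0.7; 0 0 0 -46 31 205 0.7; 0 0 0 -46 31 219 0.7; 0 0 0 -46 31 219 0.7; 0 0 0 -46 31 219 -0.2"
  newtons: 20

```text
time_s: 4.4
tool_pos: [0.5152, 0.1673, 0.0833]
eef_rot: [2.559, 1.82, 0.004]
wrist_force: [-0.1, 0.4, -0.4]
finger_gap: 0.0705
```

apply_moves:
  series: "0 0 0 0 0 0 -0.2; 0 0 0 0 0 0 -0.2; 0 0 0 0 0 0 -0.2; 0 0 0 0 0 -30 -0.2; 0 0 0 0 0 -80 -0.2; 0 0 0 0 0 -135 -0.2; 0 0 0 0 0 -190 -0.2; 0 0 0 0 0 -240 -0.2"

```text
time_s: 5.4
tool_pos: [0.5143, 0.1671, 0.3253]
eef_rot: [2.559, 1.82, 0.005]
wrist_force: [1.1, 0.1, -2.1]
finger_gap: 0.0493
```

```bash
cat >> h.py <<'E'
LAB=np.array([.672,-.1251,-.3363])
def pose(d,lat=0,up=0):
    """TCP d metres up the bore axis; returns position, rotation"""
    Rz=R.from_euler('z',LAB[2]).as_matrix()
    M=Rz@np.array([[0,np.cos(A),np.sin(A)],[1,0,0],[0,np.sin(A),-np.cos(A)]])
    return lab(LAB,tubept(lat,d,up))[0],R.from_matrix(M)
E
python3 - <<'E'
from h import *
s=r.read_state(); print(s["tool_pos"],s["finger_gap"]); print(goto(s,*pose(.367)))
E
```

```text
[0.51428974 0.16707726 0.32527469] 0.0492836411283171
(array([-34.8,  -0.2,   0.1]), array([-223.8,   34.4,  -25.8]))
```

apply_moves:
  series: "-7 0 0 -20 4 -20 -0.2; -14 0 0 -55 8 -35 -0.2; -21 0 0 -95 14 -40 -0.2; -28 0 0 -135 20 -40 -0.2; -35 0 0 -175 27 -35 -0.2; -35 0 0 -205 31 -30 -0.2; -35 0 0 -224 34.5 -26 -0.2; -35 0 0 -224 34.5 -26 -0.2"

```text
time_s: 6.4
tool_pos: [0.4723, -0.0569, 0.3503]
eef_rot: [2.123, 1.504, 0.478]
wrist_force: [0.2, -0.8, -0.1]
finger_gap: 0.0496
```

```bash
cat > chk.py <<'E'
from h import *
import sys
s=r.read_state(); W=cam("wrist",s); print(s["tool_pos"].round(4),s["finger_gap"].round(4),s["wrist_force"].round(1),s["joints"].round(2),s["joint_vel"].round(2).max()); print(goto(s,*pose(.367)))
ims=[]
obs=[]
for c in ("wrist","scene","top"):
    im=eyes.read_camera(c); C=W if c=="wrist" else cam(c); ims.append(im.copy())
    for q,P in (("mouth",tubept(0,.259)),("catch_left",tubept(.0275,.2475)),("catch_right",tubept(-.0275,.2475))):
        u=proj(C,lab(LAB,P))[0]
        print(c,q,"pred",u.round(1),[(round(float(d["conf"]),2),np.round(d["position"],1).tolist()) for d in place_of(c,q)][:2])
    t=np.linspace(0,2*np.pi,60)
    for rr,z in((.038,.259),(.0345,.259),(.031,.0)):
        u=proj(C,lab(LAB,np.array([tubept(rr*np.sin(a),z,rr*np.cos(a)) for a in t])))
        for p in u:
            p=tuple(np.round(p).astype(int))
            if c!="wrist": continue
            cv2.circle(ims[-1],p,0,(255,0,0),-1)
big=[ims[0]]
for im,c in zip(ims[1:],("scene","top")):
    x,y=np.round(proj(cam(c),pose(.259)[0])[0]).astype(int); z=cv2.resize(im[y-48:y+48,x-48:x+48],(192,192),interpolation=cv2.INTER_CUBIC); big.append(z)
out=np.hstack([big[0],np.vstack(big[1:])]); cv2.imwrite(sys.argv[1],out[...,::-1])
E
python3 chk.py pics/c1.png
```

```text
Traceback (most recent call last):
  File "chk.py", line 3, in <module>
    s=r.read_state(); W=cam("wrist",s); print(s["tool_pos"].round(4),s["finger_gap"].round(4),s["wrist_force"].round(1),s["joints"].round(2),s["joint_vel"].round(2).max()); print(goto(s,*pose(.367)))
                                                                     ^^^^^^^^^^^^^^^^^^^^^
AttributeError: 'float' object has no attribute 'round'
```

```bash
sed -i 's/s\["finger_gap"\].round(4)/s["finger_gap"]/' chk.py; python3 chk.py pics/c1.png
```

```text
[ 0.4723 -0.0569  0.3503] 0.04959186523611208 [ 0.2 -0.8 -0.1] [-0.03 -0.18  1.95 -0.25  0.79 -1.14] 0.04
(array([ 0.1, -0.1, -0.1]), array([1.5, 0.6, 0.1]))
wrist mouth pred [258.3 190.5] []
wrist catch_left pred [291.4 187. ] [(0.79, [295.8, 189.5])]
wrist catch_right pred [224.9 187.2] [(0.87, [231.5, 194.2])]
scene mouth pred [212.  180.8] [(0.77, [212.2, 178.6]), (0.56, [228.2, 280.7])]
scene catch_left pred [223.4 183.1] [(0.95, [222.1, 182.0])]
scene catch_right pred [202.2 187.4] [(0.61, [202.9, 186.9]), (0.46, [207.2, 169.2])]
top mouth pred [281.1 194.5] [(0.64, [281.8, 191.4]), (0.52, [172.0, 226.1])]
top catch_left pred [273.4 190. ] []
top catch_right pred [289.7 195.9] [(0.7, [291.3, 195.3]), (0.41, [211.8, 232.6])]
```

View pics/c1.png

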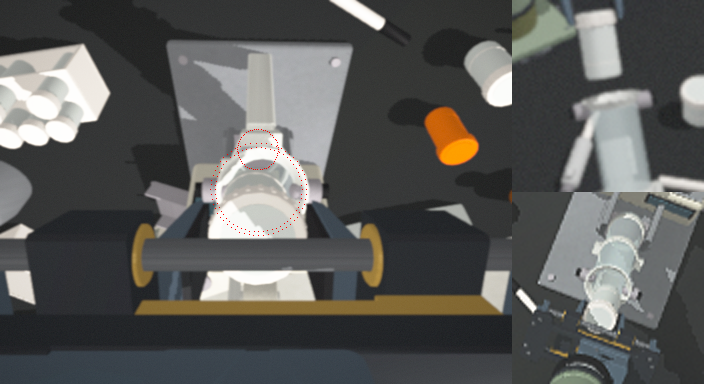

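The wrist overlay (red rings) matches the mouth to within about 5 px, with the real ring centre near (262,192). In the scene and top crops the jar lines up with the bore. I'll refit with all observations.

```bash
python3 - <<'E'
from h import *
s=r.read_state(); W=cam("wrist",s); S=cam("scene"); T=cam("top")
m,cl,cr,g,o=tubept(0,.259),tubept(.0275,.2475),tubept(-.0275,.2475),tubept(0,0),np.zeros(3)
obs=[(W,cl,(295.8,189.5)),(W,cr,(231.5,194.2)),(S,m,(210,180.3)),(S,cl,(221.6,182.2)),(S,cr,(203.6,190.8)),(S,m,(212.2,178.6)),(S,cl,(222.1,182)),(S,cr,(202.9,186.9)),(S,g,(231.5,278.5)),(S,o,(229.9,286.5)),
(T,cl,(268.7,186)),(T,cr,(289.6,195.7)),(T,cr,(291.3,195.3)),(T,m,(281.8,191.4)),(T,o,(286.5,169.3)),(T,g,(290.7,166.2))]
f=lambda v:np.concatenate([proj(c,lab(v,p))[0]-u for c,p,u in obs])
q=least_squares(f,LAB,loss="soft_l1"); print(q.x.round(4),f(q.x).reshape(-1,2).round(1).tolist())
import h; h.LAB=q.x
print(goto(s,*pose(.367)))
im=eyes.read_camera("wrist").copy(); t=np.linspace(0,2*np.pi,80)
a=im[90:330,150:370].copy(); outs=[cv2.resize(a,None,fx=1.8,fy=1.8,interpolation=cv2.INTER_CUBIC)]
b=im.copy(); b=cv2.resize(b[90:330,150:370],None,fx=1.8,fy=1.8,interpolation=cv2.INTER_CUBIC)
for rr,z in((.038,.259),(.0345,.259)):
  for p in proj(W,lab(q.x,np.array([tubept(rr*np.sin(x),z,rr*np.cos(x)) for x in t]))): cv2.circle(b,tuple(((p-[150,90])*1.8).astype(int)),0,(255,0,0),-1)
cv2.imwrite("pics/c2.png",np.hstack([outs[0],b])[...,::-1])
E
```

```text
[ 0.6749 -0.1253 -0.3606] [[-1.9, -0.7], [-3.5, -6.4], [4.0, 0.9], [3.8, 1.4], [0.4, -3.2], [1.8, 2.6], [3.3, 1.6], [1.1, 0.7], [-0.8, -1.5], [1.5, 0.9], [3.9, 2.5], [-0.9, -0.9], [-2.6, -0.5], [-1.7, 1.7], [1.9, -1.9], [-0.9, -1.6]]
(array([ 0.2, -1. ,  1.2]), array([5.8, 2.2, 1.8]))
```

View pics/c2.png

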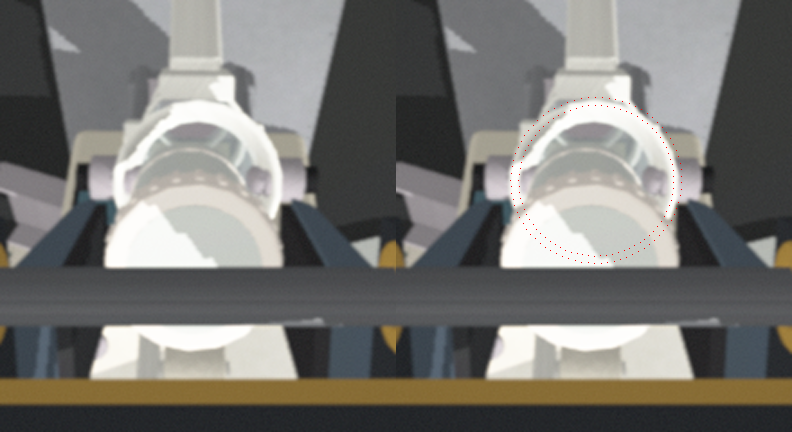

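apply_moves:
  series: "0 0 0 2 1.5 5 -0.2; 0 0 0 2 1.5 15 -0.2; 0 0 0 2 1.5 27 -0.2; 0 0 0 2 1.5 40 -0.2; 0 0 0 2 1.5 53 -0.2; 0 0 0 2 1.5 66 -0.2; 0 0 0 2 1.5 79 -0.2; 0 0 0 2 1.5 88 -0.2"

```text
time_s: 8.05
tool_pos: [0.5233, -0.071, 0.2787]
eef_rot: [2.121, 1.508, 0.479]
wrist_force: [0.3, 0.5, -0.9]
finger_gap: 0.0495
```

```bash
python3 - <<'E'
from h import *
s=r.read_state(); print(s["wrist_force"],s["wrist_torque"].round(2),s["joint_vel"].round(2)); print(goto(s,*pose(.279)))
ims=[]
for c in ("scene","top"):
    im=eyes.read_camera(c)
    x,y=np.round(proj(cam(c),pose(.259)[0])[0]).astype(int); ims.append(cv2.resize(im[y-45:y+45,x-45:x+45],(360,360),interpolation=cv2.INTER_CUBIC))
cv2.imwrite("pics/c3.png",np.hstack(ims)[...,::-1])
E
```

```text
[ 0.32815949  0.5432572  -0.9200472 ] [0.3  0.35 0.11] [-0.03  0.11  0.04 -0.04 -0.16  0.03]
(array([ 0.1, -0.1,  0.1]), array([-2. , -1.5, -0.9]))
```

apply_moves:
  series: "0 0 0 0 0 0 0.7; 0 0 0 0 0 0 0.7; 0 0 0 0 0 0 0.7; 0 0 0 0 0 -15 0.7; 0 0 0 0 0 -40 0.7; 0 0 0 0 0 -50 -1; 0 0 0 0 0 -50 -1; 0 0 0 0 0 -50 -1"

```text
time_s: 9.15
tool_pos: [0.4956, -0.0616, 0.3187]
eef_rot: [2.122, 1.509, 0.477]
wrist_force: [0.3, 0.3, -0.2]
finger_gap: 0.0507
```

```bash
cat > v.py <<'E'
from h import *
import sys
s=r.read_state(); print(s["tool_pos"].round(4),s["finger_gap"],s["wrist_force"].round(1)); print("to d=.30:",goto(s,*pose(.30)))
ims=[]
for c in ("scene","top"):
    im=eyes.read_camera(c)
    x,y=np.round(proj(cam(c),pose(.22)[0])[0]).astype(int); ims.append(cv2.resize(im[y-48:y+48,x-48:x+48],(384,384),interpolation=cv2.INTER_CUBIC))
cv2.imwrite(sys.argv[1],np.hstack(ims)[...,::-1])
E
python3 v.py pics/c4.png
```

```text
[ 0.4956 -0.0616  0.3187] 0.05065576361668448 [ 0.3  0.3 -0.2]
to d=.30: (array([-0. , -0.1,  0.1]), array([-1.8, -0.6, 27.7]))
```

View pics/c4.png

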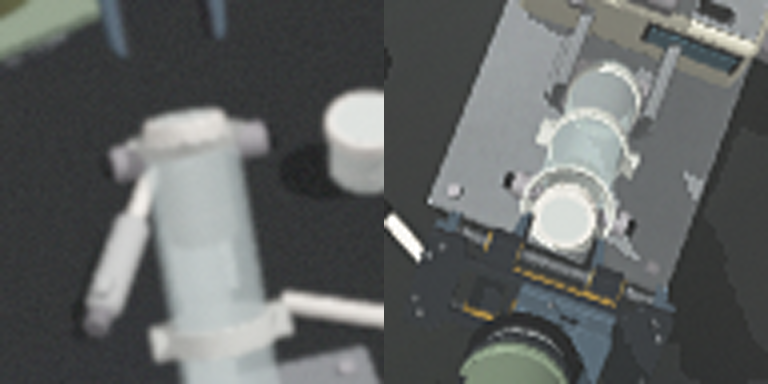

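Jar 1 hangs in the mouth with its cap at the ring in both views: scene crop about (185,125), top crop about (562,215). I'll now press it down with closed fingertips.

apply_moves:
  series: "0 0 0 0 0 0 -1; 0 0 0 0 0 0 -1; 0 0 0 0 0 12 -1; 0 0 0 0 0 25 -1; 0 0 0 0 0 35 -1; 0 0 0 0 0 43 -1; 0 0 0 0 0 48 -1; 0 0 0 0 0 53 -1"

```text
time_s: 10.25
tool_pos: [0.5257, -0.0719, 0.277]
eef_rot: [2.119, 1.507, 0.479]
wrist_force: [0.5, 1.1, 1.5]
finger_gap: 0.0
```

apply_moves:
  series: "0 0 0 0 0 4 -1; 0 0 0 0 0 7 -1; 0 0 0 0 0 10 -1; 0 0 0 0 0 13 -1; 0 0 0 0 0 16 -1; 0 0 0 0 0 19 -1; 0 0 0 0 0 21 -1; 0 0 0 0 0 21 -1"

```text
time_s: 11.25
tool_pos: [0.5371, -0.0759, 0.2596]
eef_rot: [2.119, 1.507, 0.479]
wrist_force: [0.5, -0.3, -0.7]
finger_gap: 0.0004
```

```bash
python3 v.py pics/c5.png; python3 - <<'E'
from h import *
s=r.read_state(); h=pose(.37)[0]
print("to j3 hover:",goto(s,[.565,.295,.30],R.from_matrix(np.array([[.33,.944,0],[.944,-.33,0],[0,0,-1]]))))
E
```

```text
[ 0.5371 -0.0759  0.2596] 0.000357824256586683 [ 0.5 -0.3 -0.7]
to d=.30: (array([ 0.2, -0.1,  0.1]), array([ -1.8,  -2.5, -46. ]))
to j3 hover: (array([35.2, -0.1,  0.1]), array([359.6, -54.9, -87.4]))
```

View pics/c5.png

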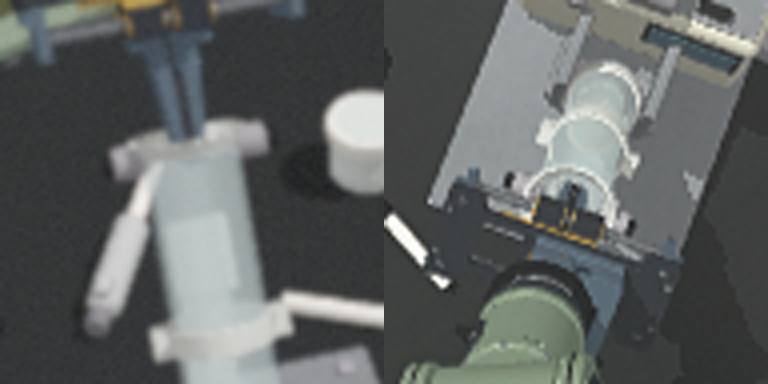

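The fingertips are inside the mouth, at about (185,130) in the scene crop. The upper tube is empty, so jar 1 has dropped. Next is the jar at (0.565, 0.295).

apply_moves:
  series: "0 0 0 0 0 -40 -1; 0 0 0 0 0 -85 -1; 7 0 0 50 -15 -95 0.7; 15 0 0 110 -25 -95 0.7; 24 0 0 170 -35 -95 0.7; 32 0 0 230 -45 -92 0.7; 35.2 0 0 290 -50 -90 0.7; 35.2 0 0 345 -54 -88 0.7"

```text
time_s: 12.35
tool_pos: [0.5621, 0.2829, 0.2999]
eef_rot: [-2.56, -1.82, -0.0]
wrist_force: [0.1, -1.6, 0.1]
finger_gap: 0.0571
```

```bash
cat > g.py <<'E'
from h import *
import sys
DOWN=R.from_matrix(np.array([[.33,.944,0],[.944,-.33,0],[0,0,-1]]))
x,y=map(float,sys.argv[1:3])
s=r.read_state(); im=eyes.read_camera("wrist"); W=cam("wrist",s); f=fitjar(W,im,x,y); print(f)
print([fitjar(cam(c),eyes.read_camera(c),x,y) for c in ("scene","top")])
s=r.read_state(); print(s["tool_pos"].round(4),s["finger_gap"],"grasp at given:",goto(s,[x,y,.082],DOWN))
E
python3 g.py .565 .295
```

```text
[1757.3667, 0.5665, 0.298]
[[413.4333, 0.5635, 0.2965], [139.5333, 0.5785, 0.31]]
[0.5609 0.2833 0.2993] 0.06979454575973214 grasp at given: (array([-0.1,  0. ,  0.3]), array([ 12.5,   0.4, 217.3]))
```

apply_moves:
  series: "0 0 0 14 0 40 0.7; 0 0 0 14 0 90 0.7; 0 0 0 14 0 140 0.7; 0 0 0 14 0 185 0.7; 0 0 0 14 0 207 0.7; 0 0 0 14 0 217 0.7; 0 0 0 14 0 217 0.7; 0 0 0 14 0 217 -0.2"

```text
time_s: 13.5
tool_pos: [0.566, 0.2967, 0.0838]
eef_rot: [-2.557, -1.825, -0.003]
wrist_force: [0.3, -0.2, 0.0]
finger_gap: 0.0704
```

apply_moves:
  series: "0 0 0 0 0 0 -0.2; 0 0 0 0 0 0 -0.2; 0 0 0 0 0 0 -0.2; 0 0 0 0 0 -30 -0.2; 0 0 0 0 0 -80 -0.2; 0 0 0 0 0 -135 -0.2; 0 0 0 0 0 -195 -0.2; 0 0 0 0 0 -250 -0.2"

```text
time_s: 14.5
tool_pos: [0.5655, 0.2963, 0.3359]
eef_rot: [-2.557, -1.825, -0.004]
wrist_force: [0.5, 0.4, -0.3]
finger_gap: 0.0493
```

```bash
python3 - <<'E'
from h import *
s=r.read_state(); print(s["tool_pos"],s["finger_gap"]); print(goto(s,*pose(.367)))
E
```

```text
[0.56545222 0.2962754  0.3359452 ] 0.04932763634687019
(array([-34.9,  -0.2,   0.3]), array([-362.7,   27.2,  -15.5]))
```

apply_moves:
  series: "-3 0 0 -35 2 -35 -0.2; -8 0 0 -90 7 -50 -0.2; -15 0 0 -145 11 -50 -0.2; -22 0 0 -200 15 -50 -0.2; -29 0 0 -255 20 -45 -0.2; -35 0 0 -305 24 -32 -0.2; -35 0 0 -345 27 -18 -0.2; -35 0 0 -361.5 28 -16 -0.2"

```text
time_s: 15.5
tool_pos: [0.4721, -0.0563, 0.3496]
eef_rot: [2.123, 1.511, 0.477]
wrist_force: [1.4, 0.9, -0.4]
finger_gap: 0.0489
```

```bash
sleep 0; python3 - <<'E'
from h import *
eyes.read_camera("top"); eyes.read_camera("top")
s=r.read_state(); print(s["tool_pos"],s["finger_gap"]); print(goto(s,*pose(.279,.001,.001)))
E
```

```text
[ 0.47314318 -0.05614696  0.35060775] 0.049325847477495834
(array([-0. , -0.2,  0. ]), array([ 1.3,  1. , 88. ]))
```

apply_moves:
  series: "0 0 0 1.3 1 10 -0.2; 0 0 0 1.3 1 22 -0.2; 0 0 0 1.3 1 34 -0.2; 0 0 0 1.3 1 46 -0.2; 0 0 0 1.3 1 58 -0.2; 0 0 0 1.3 1 70 -0.2; 0 0 0 1.3 1 81 -0.2; 0 0 0 1.3 1 88 -0.2"

```text
time_s: 16.6
tool_pos: [0.5223, -0.0718, 0.2784]
eef_rot: [2.123, 1.509, 0.477]
wrist_force: [0.5, 4.4, -0.8]
finger_gap: 0.049
```

apply_moves:
  series: "0 0 0 0 0 0 0.7; 0 0 0 0 0 0 0.7; 0 0 0 0 0 0 0.7; 0 0 0 0 0 -15 0.7; 0 0 0 0 0 -40 0.7; 0 0 0 0 0 -50 -1; 0 0 0 0 0 -50 -1; 0 0 0 0 0 -50 -1"

```text
time_s: 17.6
tool_pos: [0.495, -0.0624, 0.3188]
eef_rot: [2.124, 1.509, 0.476]
wrist_force: [0.7, -0.0, -0.4]
finger_gap: 0.0502
```

```bash
python3 v.py pics/c6.png
```

```text
[ 0.495  -0.0624  0.3188] 0.05024357281460864 [ 0.7 -0.  -0.4]
to d=.30: (array([-0.1, -0.1,  0. ]), array([-0.8, -0.3, 27.8]))
```

View pics/c6.png

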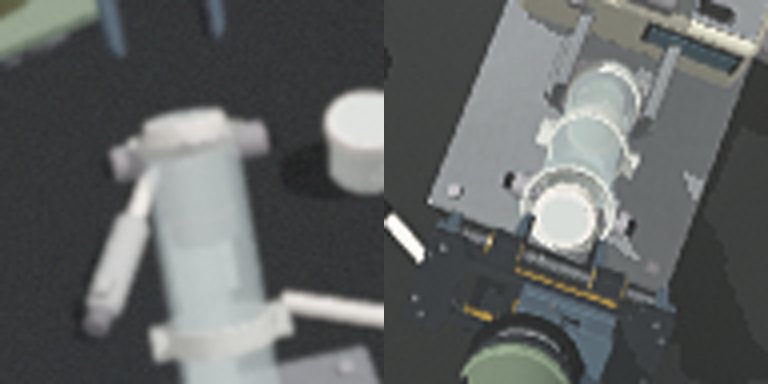

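Jar 2 hangs in the mouth as jar 1 did, with its cap at about (185,125) in the scene crop. I'll press it the same way.

apply_moves:
  series: "0 0 0 0 0 0 -1; 0 0 0 0 0 0 -1; 0 0 0 0 0 12 -1; 0 0 0 0 0 25 -1; 0 0 0 0 0 35 -1; 0 0 0 0 0 43 -1; 0 0 0 0 0 48 -1; 0 0 0 0 0 53 -1"

```text
time_s: 18.7
tool_pos: [0.525, -0.0728, 0.2769]
eef_rot: [2.12, 1.508, 0.479]
wrist_force: [-0.8, 0.1, 0.3]
finger_gap: 0.0004
```

apply_moves:
  series: "0 0 0 0 0 4 -1; 0 0 0 0 0 7 -1; 0 0 0 0 0 10 -1; 0 0 0 0 0 13 -1; 0 0 0 0 0 16 -1; 0 0 0 0 0 19 -1; 0 0 0 0 0 21 -1; 0 0 0 0 0 21 -1"

```text
time_s: 19.7
tool_pos: [0.5364, -0.0767, 0.2595]
eef_rot: [2.121, 1.508, 0.479]
wrist_force: [0.1, 0.3, -0.3]
finger_gap: 0.0005
```

```bash
python3 v.py pics/c7.png; python3 - <<'E'
from h import *
s=r.read_state()
print("to j1 hover:",goto(s,[.635,.21,.30],R.from_matrix(np.array([[.33,.944,0],[.944,-.33,0],[0,0,-1]]))))
a,b=cv2.imread("pics/c6.png"),cv2.imread("pics/c7.png"),; c=cv2.imread("pics/c5.png")
print("diff to c5 (tube, scene crop):",[np.abs(c[160:320,165:240].astype(int)-q[160:320,165:240]).mean().round(1) for q in (a,b)])
E
```

```text
[ 0.5364 -0.0767  0.2595] 0.0005362963171843989 [ 0.1  0.3 -0.3]
to d=.30: (array([ 0.1, -0.1,  0.1]), array([ -0.8,  -2.2, -45.9]))
to j1 hover: (array([35.1, -0.1,  0.1]), array([303.2,  22.2, -33.1]))
diff to c5 (tube, scene crop): [np.float64(5.2), np.float64(2.6)]
```

View pics/c7.png

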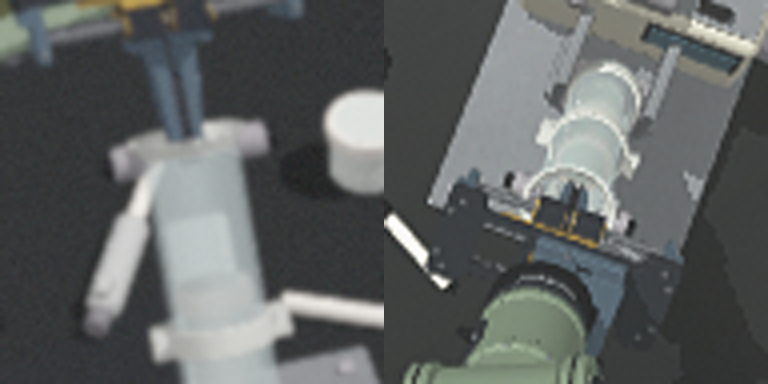

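Jar 2's cap now shows about halfway down the tube, near (210,285) in the scene crop, so two jars are through. Next is the third jar.

apply_moves:
  series: "0 0 0 0 0 -40 -1; 0 0 0 0 0 -85 -1; 7 0 0 50 -10 -85 0.7; 15 0 0 110 -5 -80 0.7; 24 0 0 165 0 -70 0.7; 32 0 0 220 8 -55 0.7; 35.1 0 0 270 16 -42 0.7; 35.1 0 0 303 22 -33 0.7"

```text
time_s: 20.8
tool_pos: [0.6369, 0.2114, 0.2979]
eef_rot: [-2.559, -1.821, -0.0]
wrist_force: [-0.1, -0.2, -0.2]
finger_gap: 0.0578
```

```bash
python3 g.py .655 .202
```

```text
[1819.0, 0.6565, 0.2035]
[[458.8333, 0.652, 0.2035], [148.7667, 0.64, 0.202]]
[0.6354 0.2109 0.2981] 0.06980374008961697 grasp at given: (array([-0.1, -0. ,  0.2]), array([ -2.1,  21.6, 216.1]))
```

apply_moves:
  series: "0 0 0 -1 21 40 0.7; 0 0 0 -1 21 90 0.7; 0 0 0 -1 21 140 0.7; 0 0 0 -1 21 185 0.7; 0 0 0 -1 21 207 0.7; 0 0 0 -1 21 216 0.7; 0 0 0 -1 21 216 0.7; 0 0 0 -1 21 216 -0.2"

```text
time_s: 21.95
tool_pos: [0.6556, 0.2033, 0.0839]
eef_rot: [2.558, 1.823, 0.004]
wrist_force: [-0.3, -0.3, 0.5]
finger_gap: 0.0704
```

apply_moves:
  series: "0 0 0 0 0 0 -0.2; 0 0 0 0 0 0 -0.2; 0 0 0 0 0 0 -0.2; 0 0 0 0 0 -30 -0.2; 0 0 0 0 0 -80 -0.2; 0 0 0 0 0 -140 -0.2; 0 0 0 0 0 -200 -0.2; 0 0 0 0 0 -260 -0.2"

```text
time_s: 22.95
tool_pos: [0.6547, 0.203, 0.3457]
eef_rot: [-2.558, -1.823, -0.004]
wrist_force: [1.3, -0.2, -0.6]
finger_gap: 0.0493
```

```bash
python3 - <<'E'
from h import *
s=r.read_state(); print(s["tool_pos"],s["finger_gap"]); print(goto(s,*pose(.367,.002,.001)))
E
```

```text
[0.65468924 0.20297758 0.34570833] 0.04928661380240927
(array([-34.9,  -0.2,   0.2]), array([-301.6,  -86.2,   -6.2]))
```

apply_moves:
  series: "-3 0 0 -25 -25 -35 -0.2; -8 0 0 -70 -50 -55 -0.2; -15 0 0 -120 -75 -55 -0.2; -22 0 0 -170 -86 -50 -0.2; -29 0 0 -215 -86 -42 -0.2; -35 0 0 -255 -86 -28 -0.2; -35 0 0 -290 -86 -12 -0.2; -35 0 0 -301.5 -86 -6 -0.2"

```text
time_s: 23.95
tool_pos: [0.4727, -0.0553, 0.3496]
eef_rot: [2.123, 1.509, 0.477]
wrist_force: [0.1, 0.6, -0.6]
finger_gap: 0.049
```

```bash
python3 - <<'E'
from h import *
eyes.read_camera("top"); eyes.read_camera("top")
s=r.read_state(); print(s["tool_pos"],s["finger_gap"]); print(goto(s,*pose(.279,.0017,.001)))
E
```

```text
[ 0.47350248 -0.05501072  0.34992774] 0.04907783660098278
(array([-0. , -0.1,  0. ]), array([ 0.9,  1.5, 87.4]))
```

apply_moves:
  series: "0 0 0 1 1.5 10 -0.2; 0 0 0 1 1.5 22 -0.2; 0 0 0 1 1.5 34 -0.2; 0 0 0 1 1.5 46 -0.2; 0 0 0 1 1.5 58 -0.2; 0 0 0 1 1.5 70 -0.2; 0 0 0 1 1.5 81 -0.2; 0 0 0 1 1.5 87.5 -0.2"

```text
time_s: 25.05
tool_pos: [0.5226, -0.071, 0.2782]
eef_rot: [2.124, 1.509, 0.476]
wrist_force: [0.4, 3.0, -0.6]
finger_gap: 0.0493
```

apply_moves:
  series: "0 0 0 0 0 0 0.7; 0 0 0 0 0 0 0.7; 0 0 0 0 0 0 0.7; 0 0 0 0 0 -15 0.7; 0 0 0 0 0 -40 0.7; 0 0 0 0 0 -50 -1; 0 0 0 0 0 -50 -1; 0 0 0 0 0 -50 -1"

```text
time_s: 26.05
tool_pos: [0.4954, -0.0617, 0.3187]
eef_rot: [2.124, 1.509, 0.475]
wrist_force: [0.6, 0.3, 0.5]
finger_gap: 0.0504
```

```bash
python3 v.py pics/c8.png
```

```text
[ 0.4954 -0.0617  0.3187] 0.05043133196543556 [0.6 0.3 0.5]
to d=.30: (array([-0.1, -0.1,  0. ]), array([-1.6, -0.3, 27.8]))
```

View pics/c8.png

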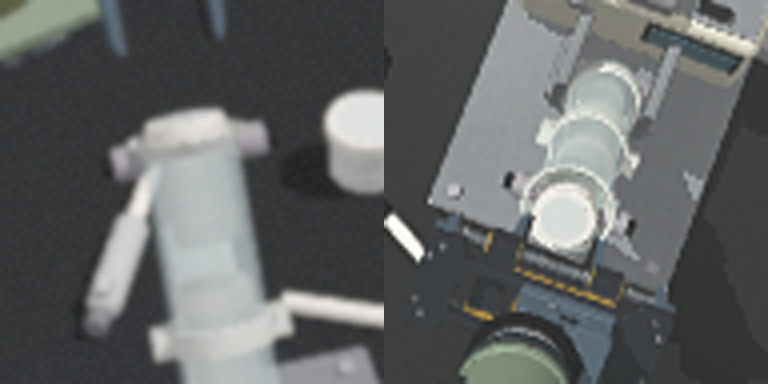

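Jar 3 sits on the catches, and the gap to the column below is visible near (210,258) in the scene crop. The column will be stiff this time, so I'll press in smaller steps.

apply_moves:
  series: "0 0 0 0 0 0 -1; 0 0 0 0 0 0 -1; 0 0 0 0 0 12 -1; 0 0 0 0 0 25 -1; 0 0 0 0 0 35 -1; 0 0 0 0 0 43 -1; 0 0 0 0 0 48 -1; 0 0 0 0 0 53 -1"

```text
time_s: 27.15
tool_pos: [0.5252, -0.072, 0.2768]
eef_rot: [2.121, 1.508, 0.477]
wrist_force: [-1.4, -0.3, 1.1]
finger_gap: 0.0005
```

apply_moves:
  series: "0 0 0 0 0 3 -1; 0 0 0 0 0 6 -1; 0 0 0 0 0 9 -1; 0 0 0 0 0 11 -1; 0 0 0 0 0 13 -1; 0 0 0 0 0 15 -1; 0 0 0 0 0 16 -1; 0 0 0 0 0 16 -1"

```text
time_s: 28.15
tool_pos: [0.534, -0.0751, 0.2635]
eef_rot: [2.121, 1.508, 0.477]
wrist_force: [0.7, 0.7, 0.1]
finger_gap: 0.0008
```

```bash
python3 v.py pics/c9.png;  python3 - <<'E'
import cv2,numpy as np
c=[cv2.imread(f"pics/c{i}.png")[160:330,160:245].astype(int) for i in (7,8,9)]
print([np.abs(c[2]-q).mean().round(2) for q in c[:2]])
E
```

```text
[ 0.534  -0.0751  0.2635] 0.0008462211941774266 [0.7 0.7 0.1]
to d=.30: (array([ 0.1, -0.1,  0. ]), array([ -1.6,  -2.2, -40.9]))
[np.float64(7.23), np.float64(3.43)]
```

View pics/c9.png

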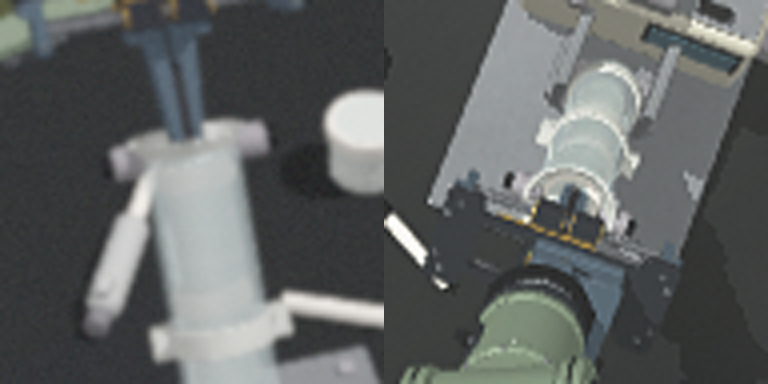

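The gap between jar 2 and jar 3 has closed (no band near y=258) and there is no force on the fingertips. I'll retract and make a last check.

apply_moves:
  series: "0 0 0 0 0 -30 -1; 0 0 0 0 0 -70 -1; 0 0 0 0 0 -110 -1; 0 0 0 0 -30 -130 -1; 0 0 0 0 -45 -135 -1; 0 0 0 0 -50 -135 -1; 0 0 0 0 -50 -135 -1; 0 0 0 0 -50 -135 -1"

```text
time_s: 29.25
tool_pos: [0.4228, -0.0364, 0.3452]
eef_rot: [2.122, 1.508, 0.477]
wrist_force: [-0.6, -1.2, -1.2]
finger_gap: 0.0001
```

```bash
python3 - <<'E'
from h import *
s=r.read_state(); print(s["tool_pos"].round(3),s["wrist_force"].round(1),s["time_s"])
W=cam("wrist",s); o=[]
for c in ("wrist","scene","top"):
    im=eyes.read_camera(c); C=W if c=="wrist" else cam(c)
    x,y=np.round(proj(C,pose(.2)[0])[0]).astype(int); k=90 if c=="wrist" else 48
    x=np.clip(x,k,511-k); y=np.clip(y,k,383-k); o.append(cv2.resize(im[y-k:y+k,x-k:x+k],(266,266),interpolation=cv2.INTER_CUBIC))
    if c!="wrist":
        for q in ("wide_a","wash_bottle","pipette","marker","plates","tube_rack","jar_a"): print(c,q,[np.round(d["position"]).tolist() for d in place_of(c,q)])
cv2.imwrite("pics/f.png",np.hstack(o)[...,::-1])
E
```

```text
[ 0.423 -0.036  0.345] [-0.6 -1.2 -1.2] 29.25
scene wide_a [[298.0, 180.0], [261.0, 192.0]]
scene wash_bottle [[361.0, 215.0]]
scene pipette [[198.0, 212.0], [350.0, 182.0]]
scene marker [[257.0, 226.0]]
scene plates [[351.0, 181.0]]
scene tube_rack [[106.0, 288.0]]
scene jar_a [[324.0, 257.0]]
top wide_a [[213.0, 230.0], [174.0, 227.0]]
top wash_bottle [[165.0, 160.0]]
top pipette [[269.0, 245.0]]
top marker [[290.0, 165.0], [242.0, 197.0], [164.0, 157.0]]
top plates [[140.0, 189.0], [283.0, 180.0]]
top tube_rack [[358.0, 218.0], [285.0, 180.0]]
top jar_a [[215.0, 149.0], [282.0, 180.0]]
```

View pics/f.png

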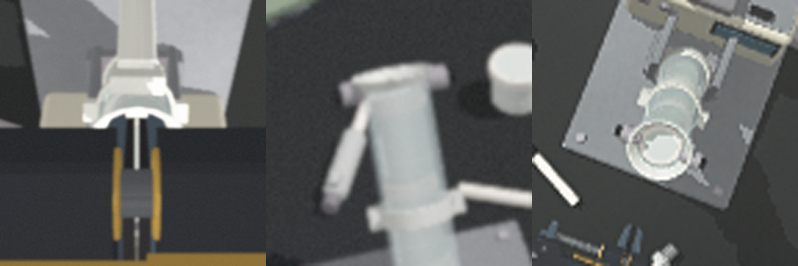

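The mouth ring is empty and the cap sits recessed inside it (top crop about (660,150)); the bystanders are unmoved. To rule out a pinched cap I'll go back in for one gentle probe about 2 mm deeper, since time allows.

```bash
python3 - <<'E'
from h import *
s=r.read_state(); print(goto(s,[.534,-.0751,.2635],R.from_rotvec([2.121,1.508,.477])))
E
```

```text
(array([ 0., -0., -0.]), array([ -0. ,  49.9, 135.2]))
```

apply_moves:
  series: "0 0 0 0 25 0 -1; 0 0 0 0 50 0 -1; 0 0 0 0 50 20 -1; 0 0 0 0 50 55 -1; 0 0 0 0 50 90 -1; 0 0 0 0 50 112 -1; 0 0 0 0 50 124 -1; 0 0 0 0 50 130 -1"

```text
time_s: 31.1
tool_pos: [0.5315, -0.0742, 0.2676]
eef_rot: [2.121, 1.508, 0.477]
wrist_force: [-0.1, -0.6, -0.1]
finger_gap: 0.0002
```

apply_moves:
  series: "0 0 0 0 0 2 -1; 0 0 0 0 0 3 -1; 0 0 0 0 0 4 -1; 0 0 0 0 0 5 -1; 0 0 0 0 0 6 -1; 0 0 0 0 0 7 -1; 0 0 0 0 0 7 -1; 0 0 0 0 0 7 -1"

```text
time_s: 32.1
tool_pos: [0.5353, -0.0755, 0.2618]
eef_rot: [2.121, 1.507, 0.477]
wrist_force: [0.0, 0.2, -0.2]
finger_gap: 0.0004
```

apply_moves:
  series: "0 0 0 0 0 0.5 -1; 0 0 0 0 0 1 -1; 0 0 0 0 0 1 -1; 0 0 0 0 0 1.5 -1; 0 0 0 0 0 1.5 -1; 0 0 0 0 0 2 -1; 0 0 0 0 0 2 -1; 0 0 0 0 0 2 -1"

```text
time_s: 33.1
tool_pos: [0.5364, -0.0759, 0.2602]
eef_rot: [2.121, 1.508, 0.477]
wrist_force: [-0.9, -0.3, 0.6]
finger_gap: 0.0008
```

apply_moves:
  series: "0 0 0 0 0 -25 -1; 0 0 0 0 0 -65 -1; 0 0 0 0 0 -105 -1; 0 0 0 0 -30 -130 -1; 0 0 0 0 -45 -135 -1; 0 0 0 0 -50 -135 -1; 0 0 0 0 -50 -135 -1; 0 0 0 0 -50 -135 -1"

```text
time_s: 34.1
tool_pos: [0.4252, -0.0372, 0.3416]
eef_rot: [2.122, 1.508, 0.476]
wrist_force: [1.3, -0.4, -0.9]
finger_gap: 0.0003
```

```bash
python3 - <<'E'
from h import *
from rig import close_job
for c in ("scene","top"):
    im=eyes.read_camera(c); x,y=np.round(proj(cam(c),pose(.2)[0])[0]).astype(int)
    o=cv2.resize(im[y-48:y+48,x-48:x+48],(266,266),interpolation=cv2.INTER_CUBIC)[...,::-1].astype(int); f=cv2.imread("pics/f.png")[:,266*(1 if c=="scene" else 2):][:, :266].astype(int)
    print(c,"diff to last look",np.abs(o-f).mean().round(2))
s=r.read_state(); print(s["tool_pos"].round(3),s["wrist_force"].round(1),s["joint_vel"].round(2).max(),s["time_s"])
print(close_job())
E
```

```text
scene diff to last look 1.5
top diff to last look 1.35
[ 0.425 -0.037  0.342] [ 0.2  0.3 -0.3] 0.0 34.2
the job is handed in; nothing more can be done
None
```

I loaded all three slim jars into the tube, base first and caps up, pressing each past the catches with closed fingertips, and handed the job in at 34.2 s. No verdict was reported.

- **Column:** the last pictures show the mouth ring empty and the top cap recessed inside it, and no gap could be seen between the second and third jars. I did not measure the column's height directly.
- **Catches:** I pressed again to about 18 mm inside the rim to check for a pinched cap. The wrist read only about 1 N, so nothing was hanging on the catches.
- **Gate:** wrist forces stayed at a few newtons in every reading, taken at the end of each move. The gate force itself cannot be read.
- **Bystanders:** the network's positions for the wide jars and the other things matched the starting ones within a few pixels, and the orange jar was not touched. A few low-confidence duplicate detections on the tube were clearly false. The worst disagreement was a 6-pixel shift for the marker and plates in the top view; in the scene view they moved under 3.
- **Tube position:** two fits of the tube's heading differed by about 1.4°. I kept the first because it matched the wrist picture better, and all three insertions went in with side forces under 5 N.

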